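# Snap the spectacle case shut

### The job

The reading glasses have been put back in the long spectacle case, but its lid has been left ajar. Press that lid down from above until its catch snaps and holds it shut. Leave the short watch case of the same make open.

Things in the scene. Friction and masses are not known exactly. Their poses are not given: they have to be found in the camera images.
- long_hinge (a point): Long spectacle case, to be shut: dark brown, 165 x 72 mm, fixed flat on the table, tray 30 mm tall, 41 mm tall when shut; glasses inside. This point is the middle of its hinge line (a long edge, at the tray's rim, 30 mm above the table). y runs along the hinge, z up, x points out of the case at the hinge side; the lid's free edge with the catch is at x = -72 mm when shut.
- long_lid (a joint): Opening angle of its lid in rad: 0 shut, 0.45 to 0.7 at the start, at most 1.2. Rigid slab, 11 mm thick, 72 mm from hinge to free edge. A weak spring lifts it back to about 0.4 if let go before it snaps; a spring roller catch resists from 0.14 rad (about 5 N near the free edge), lets past at 0.05 and then pulls the lid to 0 and holds it.
- short_hinge (a point): Short watch case, to be left open: same make, colour, depth, height, lid and catch as the long one, but only 92 mm long; a watch inside. This point is the middle of its hinge line, 30 mm above the table, with the same axes.
- short_lid (a joint): Opening angle of the short case's lid in rad: 0.45 to 0.7 at the start, 0 shut; same spring and catch.
Things that resemble listed ones, but are neither listed nor needed, are in the scene too. Leave any green, red or turquoise look-alike of the part that bears long_hinge alone.

How it is judged:
By the outcome, as a careful person would: the job done as asked, in the order asked, and still so for the second after the job is handed in, with the robot touching nothing.
It also fails if it takes over 29 s, if anything falls off the work surface, if the arm or the gripper's body presses on something with over 40 N, if the wrist force passes 120 N, or if a joint passes its speed limit or range.

### The arm

A 7-joint arm with a two-finger parallel gripper is mounted at the origin on the work surface. World frame = base frame: x ahead of the robot, y to its left, z up, the work surface at z = 0. Lengths are in m, angles in rad, forces in N, time in s.
With the tool pointing down it reaches from about 0.4 to 0.85 m from the base axis. Payload 4.5 kg.
Tool frame: the origin (TCP) lies midway between the tips of the shut fingers; the grasp point (between the pads) lies 19 mm behind it; z points along the fingers, y is the direction in which the jaws open and shut (so a half turn about z gives the same grasp; the last joint's range is limited). The gripper opens to 88 mm and grips with 3 to 60 N. Pads are 18 mm wide; open, the fingers measure 123 mm over their backs; the gripper's body (75 mm by 187 mm) begins 45 mm behind the grasp point.
Start: joints at [-1.212, 0.689, -0.195, 1.565, 0.157, 0.902, -0.215], TCP at [0.199, 0.592, 0.239] pointing down, gripper open.
Joint ranges: [-3.01, 3.01], [-0.46, 2.08], [-1.47, 1.51], [0.13, 2.56], [-1, 4.14], [0.04, 2.09], [-2.66, 2.66]. Speed limits (rad/s): [2.57, 2.57, 3.14, 3.14, 3.14, 3.14, 3.14].

### API

Orientations are given as a unit quaternion [x, y, z, w].
In Python, from plant import r, viewer gives the robot as it stands.
- The arm moves only by the tool play_rows, never from a script. Its argument "commands" is a list of rows, each an object with "delta_rot": the turn, a rotation vector about the tool's x, y, z normalised to -1 to 1, where 1 is pi rad, a list of three; "travel": the shift along the tool's x, y, z normalised to -1 to 1, where 1 is 15 cm, a list of three; "gripper": the opening, from -1 (shut) to 1 (fully open). In form: [{"delta_rot": [wx, wy, wz], "travel": [x, y, z], "gripper": gripper}, ...]. A call has 1 to 12 rows; each row is the pose to reach, as a shift and turn from the pose commanded when the call began, along the tool's axes at that moment, turning the shorter way round; what a row does not reach only later rows make up. A row lasts 1/8 s, in which the tool goes at most 62.5 mm and 10.7 degrees, less where a joint would pass 70% of its speed; a pose out of reach is approached as far as the arm can. A call with a number of a shift or a turn outside -1 to 1 is refused whole. A call with a gripper value outside its range is refused whole. The fingers move at their own pace and stop on an object; "force" is the grip in N (left out, the last holds). Time passes only in rows, so rows that repeat a pose let the fingers close. It gives the time, the measured TCP pose, the force and the opening at its end, in the units of the state.
- r.get_state(): the state, without advancing time (a new reading comes with each control period).
- viewer.snapshot(name): name is "side" or "top"; returns a dict with "color" (384x512x3 uint8, red, green, blue), "z_map" (384x512 float32, m along the optical axis (not along the pixel's ray), 0 where there is no reading), "fx", "fy", "cx", "cy" (pixels), "distortion" ([k1, k2, p1, p2, k3] as OpenCV has them; the pictures are not rectified), "origin" and "attitude" of the camera in the world. Camera axes: x right, y up, looking along -z (the intrinsics and any distortion apply to the point x, -y, -z); pixel columns grow to the right and rows downward; lengths in m; the calibration is good to about 2 mm. A picture is of the moment at which its call begins.
- r.finish_job(): hands the job in, once; it reports no verdict.
Trained networks look in the newest picture that a camera, given by its name, has taken for a name from the list of things; names that differ only in an ending like _2 or _b are one class to them, and where a whole thing is asked for, a point or a joint stands for the part that bears it (a point fixed in the world has none). Each returns a list of dicts, best first, with "conf" (0 to 1); they miss things now and then, are a little off and sometimes report something else, mostly with a low value. They report only what shows in the picture. A call takes as long as a camera call. They do not tell look-alikes from the thing itself.
- viewer.outline_of(camera, label): "pixels" (384x512 bool, what is visible of it) and "at" ([column, row] in pixels, amid what is visible of it).
- viewer.pinpoint(camera, label): "at" ([column, row] in pixels: a listed point, or the origin of a listed thing).
The state is a dict: "clock": time; "q": joint angles; "qd": joint speeds; "joint_torque": joint torques, N m; "tool_pos": TCP position; "eef_rot": TCP orientation; "contact_force": force on the tool from outside, world axes, zero at the start; "moment": the same for the moment, N m; "opening": opening from 0.0 (shut) to 1.0 (fully open).
Only numpy, scipy, OpenCV 4.12 (cv2) and the standard library are available. Lean on these libraries where they do the work, as an engineer would, in place of code of your own. Each camera call takes 0.05 s, during which the arm holds its last target. There are 200 camera calls.

## Working session

There is one attempt and no reset: what is moved stays moved. The work goes in short steps, Python scripts to look and compute and a tool call to move; the robot and the scene stay as the last step left them, time stands still between calls to the robot, and variables do not carry over. Pictures are saved under pics/ and viewed, about 8 in all and at most 12, crops included, and the job is handed in when it is done.

Besides the shell and the picture viewer there is one more tool, called after "Call:" as a command line: name --argument value ..., lists and objects as JSON in quotes. play_rows: Moves the arm, as the interface text tells. Its arguments: {"type":"object","properties":{"commands":{"type":"array","items":{"type":"object","properties":{"delta_rot":{"type":"array","items":{"type":"number","minimum":-1,"maximum":1}},"travel":{"type":"array","items":{"type":"number","minimum":-1,"maximum":1}},"gripper":{"type":"number"}}}},"force":{"type":"number"}},"required":["commands"]}

```bash
mkdir -p pics
cat > h.py <<'E'
import numpy as np, cv2
from scipy.spatial.transform import Rotation as R
from plant import r, viewer
def rot(a):
    a=np.array(a,float); return R.from_quat(a).as_matrix() if a.size==4 else a.reshape(3,3)
def world(s,px,d=None):
    """pixels Nx2 -> world points using depth"""
    px=np.atleast_2d(np.array(px,float))
    if d is None: d=s['z_map'][px[:,1].round().astype(int),px[:,0].round().astype(int)]
    K=np.array([[s['fx'],0,s['cx']],[0,s['fy'],s['cy']],[0,0,1]])
    u=cv2.undistortPoints(px.reshape(-1,1,2),K,np.array(s['distortion'],float)).reshape(-1,2)
    c=np.c_[u[:,0]*d,-u[:,1]*d,-d*np.ones(len(u))]
    return c@rot(s['attitude']).T+np.array(s['origin'])
def cloud(s):
    v,u=np.mgrid[0:384,0:512]; return world(s,np.c_[u.ravel(),v.ravel()]).reshape(384,512,3)
E
python3 - <<'E'
from h import *
np.set_printoptions(precision=3,suppress=True)
ims=[]
for c in ('side','top'):
    s=viewer.snapshot(c); ims.append(s['color'][...,::-1]); print(c,s['origin'],s['attitude'],s['fx'],s['distortion'])
    np.savez(f'{c}.npz',**s)
    for l in ('long_hinge','short_hinge'):
        for f in ('pinpoint','outline_of'):
            for o in getattr(viewer,f)(c,l):
                at=np.array(o['at']); print(l,f,round(o['conf'],2),at.round(),world(s,at)[0], o['pixels'].sum() if 'pixels' in o else '')
    cv2.imwrite(f'pics/{c}0.png',ims[-1])
print(r.get_state())
E
```

```text
side [0.4   0.648 0.855] [-0.023  0.357  0.933 -0.047] 495.5344696476634 [-0.031  0.     0.     0.     0.   ]
long_hinge pinpoint 0.87 [333. 302.] [0.313 0.193 0.038] 
long_hinge pinpoint 0.8 [305. 162.] [ 0.378 -0.164  0.036] 
long_hinge pinpoint 0.74 [216. 148.] [ 0.586 -0.178  0.047] 
long_hinge outline_of 0.97 [203. 151.] [ 0.61  -0.144  0.067] 2000
long_hinge outline_of 0.89 [288. 160.] [ 0.417 -0.161  0.041] 1736
long_hinge outline_of 0.89 [297. 112.] [ 0.404 -0.334  0.042] 1551
long_hinge outline_of 0.74 [313. 309.] [0.35  0.213 0.042] 3670
short_hinge pinpoint 0.87 [196. 297.] [0.563 0.209 0.04 ] 
short_hinge outline_of 0.57 [179. 299.] [0.59  0.226 0.059] 2337
top [ 0.388 -0.065  0.868] [ 0.031 -0.017 -0.698  0.715] 365.65057245353637 [-0.054  0.     0.     0.     0.   ]
long_hinge pinpoint 0.82 [322. 136.] [ 0.58  -0.193  0.043] 
long_hinge pinpoint 0.65 [401. 231.] [ 0.369 -0.377  0.034] 
long_hinge pinpoint 0.57 [302. 223.] [ 0.38  -0.15   0.039] 
long_hinge pinpoint 0.57 [153. 252.] [0.307 0.187 0.035] 
long_hinge outline_of 0.87 [150. 236.] [0.341 0.193 0.04 ] 2519
long_hinge outline_of 0.81 [399. 216.] [ 0.401 -0.369  0.039] 2507
long_hinge outline_of 0.72 [306. 212.] [ 0.406 -0.16   0.041] 2430
long_hinge outline_of 0.64 [320. 122.] [ 0.606 -0.185  0.064] 2457
short_hinge pinpoint 0.6 [150. 141.] [0.561 0.205 0.036] 
short_hinge outline_of 0.97 [150. 126.] [0.591 0.198 0.062] 1474
{'clock': 0.5, 'q': array([-1.212,  0.689, -0.195,  1.565,  0.157,  0.903, -0.215]), 'qd': array([-0.001, -0.001,  0.   ,  0.   ,  0.001, -0.   , -0.   ]), 'joint_torque': array([  0.   , -52.71 ,  -1.266, -15.361,  -0.052,   0.   ,   0.   ]), 'tool_pos': array([0.199, 0.592, 0.239]), 'eef_rot': array([ 0.162,  0.987, -0.   ,  0.   ]), 'contact_force': array([-0.264, -0.697,  0.374]), 'moment': array([-0.033,  0.038,  0.04 ]), 'opening': 1.0008258731729922}
```

View pics/top0.png

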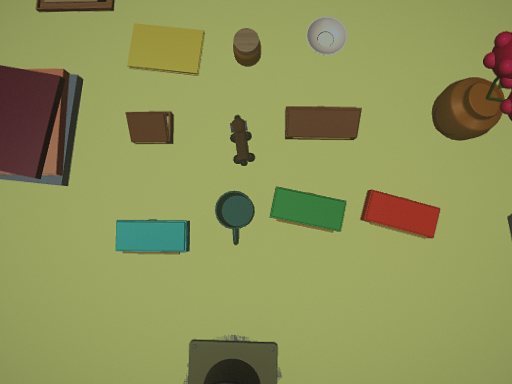

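View pics/side0.png

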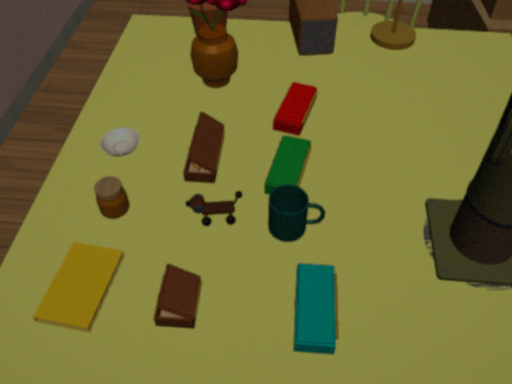

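Run:
```python
from h import *
np.set_printoptions(precision=3,suppress=True)
s=dict(np.load('top.npz')); 
a=cv2.resize(s['color'][80:170,100:380,::-1],None,fx=2.8,fy=2.8,interpolation=2)
t=dict(np.load('side.npz')); b=cv2.resize(t['color'][95:205,130:270,::-1],None,fx=2.8,fy=2.8,interpolation=2)
cv2.imwrite('pics/crop.png',np.vstack([a,cv2.copyMakeBorder(b,0,0,0,a.shape[1]-b.shape[1],0)]))
for n,c in (('top',s),('side',t)):
    P=cloud(c)
    for nm,ctr in (('long',(.61,-.185)),('short',(.59,.2))):
        hsv=cv2.cvtColor(c['color'],cv2.COLOR_RGB2HSV)
        m=(abs(P[...,0]-ctr[0])<.08)&(abs(P[...,1]-ctr[1])<.11)&(P[...,2]>.033)&((hsv[...,0]<18)|(hsv[...,0]>165))
        Q=P[m]
        best=None;rg=np.random.default_rng(0)
        for _ in range(400):
            p=Q[rg.choice(len(Q),3,False)];nn=np.cross(p[1]-p[0],p[2]-p[0]);L=np.linalg.norm(nn)
            if L<1e-5: continue
            nn/=L; nn*=np.sign(nn[2]) or 1
            if nn[2]<.7: continue
            i=abs((Q-p[0])@nn)<.003
            if best is None or i.sum()>best.sum(): best=i
        I=Q[best];o=I.mean(0);nn=np.linalg.svd(I-o)[2][2];nn*=np.sign(nn[2])
        up=np.array([-nn[0],-nn[1],0]);up/=np.linalg.norm(up)  # uphill = away from hinge
        al=np.array([-up[1],up[0],0]);box=cv2.minAreaRect(I[:,:2].astype(np.float32))
        print(n,nm,best.sum(),'c',o,'tilt',np.arccos(nn[2]),'up',up,'range up',np.percentile((I-o)@up,[1,99]),'al',np.percentile((I-o)@al,[1,99]),'z',np.percentile(I[:,2],[1,99]),'box',box, 'midctr', o+al*np.percentile((I-o)@al,[1,99]).mean())
# tall things near path
P=cloud(s); m=(P[...,2]>.1)&(P[...,0]>.3)
n,lab,st,cc=cv2.connectedComponentsWithStats(m.astype(np.uint8))
for i in range(1,n):
    if st[i,4]>30: print(cc[i].round(),P[lab==i].mean(0),P[lab==i][:,2].max())
```

```text
top long 1889 c [ 0.606 -0.19   0.062] tilt 0.640834561938801 up [1.    0.014 0.   ] range up [-0.026  0.026] al [-0.078  0.076] z [0.041 0.081] box ((0.6068470478057861, -0.191226065158844), (0.05463019013404846, 0.1575278639793396), 1.3865922689437866) midctr [ 0.606 -0.191  0.062]
top short 948 c [0.589 0.207 0.06 ] tilt 0.5853345358562997 up [0.999 0.035 0.   ] range up [-0.026  0.026] al [-0.041  0.041] z [0.042 0.078] box ((0.5895199179649353, 0.20674164593219757), (0.05484764650464058, 0.08499303460121155), 0.9405010342597961) midctr [0.589 0.207 0.06 ]
side long 1136 c [ 0.608 -0.185  0.061] tilt 0.6280656292906786 up [1.    0.028 0.   ] range up [-0.026  0.026] al [-0.081  0.072] z [0.042 0.08 ] box ((0.6093471050262451, -0.18911460041999817), (0.05641975253820419, 0.16171203553676605), 0.2139846235513687) midctr [ 0.608 -0.189  0.061]
side short 1362 c [0.591 0.21  0.06 ] tilt 0.5805272615189377 up [1.    0.027 0.   ] range up [-0.027  0.027] al [-0.042  0.04 ] z [0.041 0.077] box ((0.5910930037498474, 0.2092604637145996), (0.0561932809650898, 0.0871693342924118), 1.5414049625396729) midctr [0.591 0.209 0.06 ]
[482.  93.] [ 0.635 -0.474  0.189] 0.8675649509570453
```

View pics/crop.png

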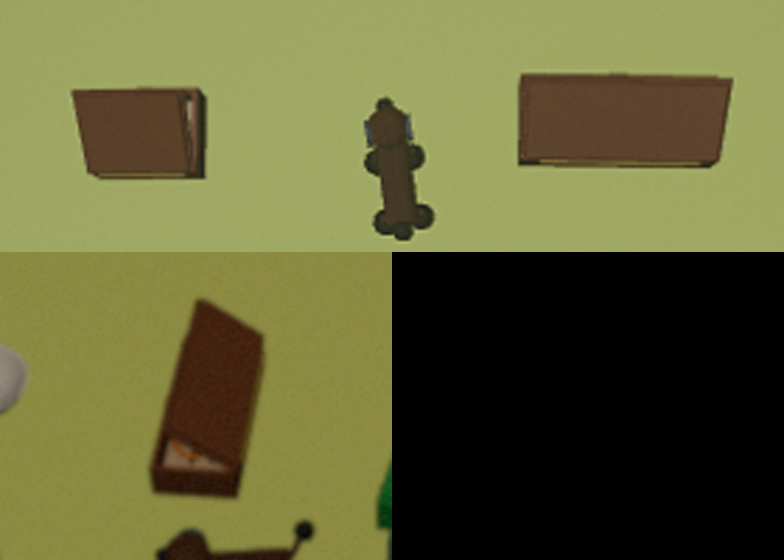

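Candidates, by top-view pixel:
- dark brown long case (320,122)
- dark brown short case (150,126)
- shut green (308,210), red (401,214) and turquoise (152,236) cases

The target is the brown one at (320,122). It is about 160 mm long with the lid ajar, and the crop shows the glasses inside. Its hinge is on the robot side (x≈0.586) and its free edge is at x≈0.64, y≈-0.19.

Call:
play_rows --commands '[{"delta_rot":[0,0,-0.103],"travel":[-0.98,-0.9,0],"gripper":-1},{"delta_rot":[0,0,-0.103],"travel":[-0.98,-0.9,0],"gripper":-1},{"delta_rot":[0,0,-0.103],"travel":[-0.98,-0.9,0],"gripper":-1},{"delta_rot":[0,0,-0.103],"travel":[-0.98,-0.9,0],"gripper":-1},{"delta_rot":[0,0,-0.103],"travel":[-0.98,-0.9,0],"gripper":-1}]'

```text
clock: 1.12
tool_pos: [0.2961, 0.4175, 0.239]
eef_rot: [0.001, 1.0, 0.0, 0.0]
contact_force: [-0.8, 0.5, -0.1]
opening: 0.455
```

Call:
play_rows --commands '[{"delta_rot":[0,0,0],"travel":[-0.6,-1,0],"gripper":-1},{"delta_rot":[0,0,0],"travel":[-0.6,-1,0],"gripper":-1},{"delta_rot":[0,0,0],"travel":[-0.6,-1,0],"gripper":-1}]'

```text
clock: 1.5
tool_pos: [0.3862, 0.2681, 0.2389]
eef_rot: [-0.001, 1.0, 0.001, 0.0]
contact_force: [0.8, -0.4, -0.1]
opening: 0.119
```

Call:
play_rows --commands '[{"delta_rot":[0,0,0],"travel":[-0.6,-1,0],"gripper":-1},{"delta_rot":[0,0,0],"travel":[-0.6,-1,0],"gripper":-1},{"delta_rot":[0,0,0],"travel":[-0.6,-1,0],"gripper":-1}]'

```text
clock: 1.88
tool_pos: [0.4771, 0.1178, 0.2389]
eef_rot: [-0.0, 1.0, 0.001, 0.001]
contact_force: [1.3, 0.3, 0.2]
opening: 0.007
```

Call:
play_rows --commands '[{"delta_rot":[0,0,0],"travel":[-0.6,-1,0],"gripper":-1},{"delta_rot":[0,0,0],"travel":[-0.6,-1,0],"gripper":-1},{"delta_rot":[0,0,0],"travel":[-0.6,-1,0],"gripper":-1},{"delta_rot":[0,0,0],"travel":[-0.6,-1,0],"gripper":-1}]'

```text
clock: 2.38
tool_pos: [0.5679, -0.0353, 0.2383]
eef_rot: [0.003, 1.0, -0.0, 0.001]
contact_force: [-0.5, 0.3, 0.0]
opening: 0.008
```

Call:
play_rows --commands '[{"delta_rot":[0,0,0],"travel":[-0.45,-1,0],"gripper":-1},{"delta_rot":[0,0,0],"travel":[-0.45,-1,0],"gripper":-1},{"delta_rot":[0,0,0],"travel":[-0.45,-1,0],"gripper":-1},{"delta_rot":[0,0,0],"travel":[-0.45,-1,0.4],"gripper":-1},{"delta_rot":[0,0,0],"travel":[-0.45,-1,0.8],"gripper":-1},{"delta_rot":[0,0,0],"travel":[-0.45,-1,0.8],"gripper":-1},{"delta_rot":[0,0,0],"travel":[-0.45,-1,0.8],"gripper":-1}]'

```text
clock: 3.25
tool_pos: [0.6347, -0.1809, 0.1208]
eef_rot: [-0.001, 1.0, 0.0, 0.002]
contact_force: [-0.2, -0.5, 1.0]
opening: 0.004
```

Run:
```python
from h import *
s=viewer.snapshot('side'); cv2.imwrite('pics/c2.png',cv2.resize(s['color'][60:240,120:330,::-1],None,fx=3,fy=3))
print(r.get_state())
```

```text
{'clock': 3.3, 'q': array([ 0.37964988,  0.88839893, -0.32685902,  1.54524842,  0.36724515,
        0.76362281,  1.47043398]), 'qd': array([ 0.00820382, -0.01406946,  0.00680674,  0.00083283,  0.00125874,
       -0.00561836, -0.0004328 ]), 'joint_torque': array([-1.55438036e-01, -5.62774587e+01, -3.38353112e+00, -1.22448143e+01,
       -4.32663976e-03,  1.12392276e-01, -1.17405012e-03]), 'tool_pos': array([ 0.63511812, -0.18156989,  0.12167278]), 'eef_rot': array([-1.50650822e-04,  9.99996373e-01, -2.88888743e-06,  2.68923452e-03]), 'contact_force': array([1.33769123, 0.51185534, 0.84425986]), 'moment': array([ 0.019654  , -0.02414377,  0.02786612]), 'opening': 0.007110491087392483}
```

View pics/c2.png

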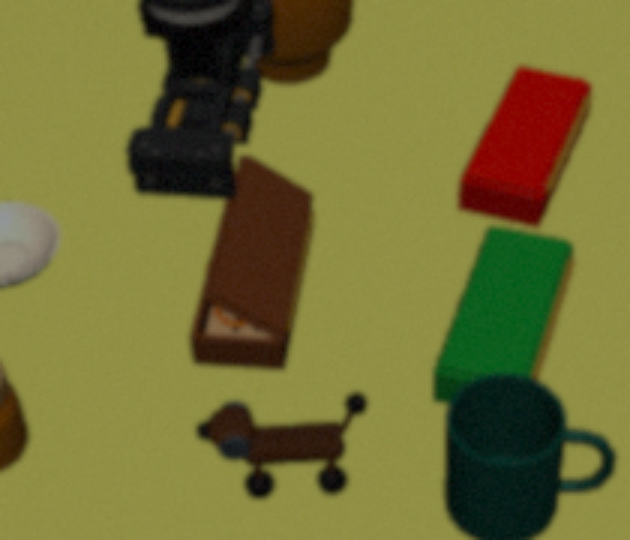

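The picture shows the shut fingers high above the free-edge side of the brown long case (lid spans crop x 200–310, y 155–365). The lid is still ajar, so I'll lower in steps.

Call:
play_rows --commands '[{"delta_rot":[0,0,0],"travel":[0.02,-0.06,0.15],"gripper":-1},{"delta_rot":[0,0,0],"travel":[0.02,-0.06,0.22],"gripper":-1},{"delta_rot":[0,0,0],"travel":[0.02,-0.06,0.28],"gripper":-1},{"delta_rot":[0,0,0],"travel":[0.02,-0.06,0.34],"gripper":-1},{"delta_rot":[0,0,0],"travel":[0.02,-0.06,0.4],"gripper":-1},{"delta_rot":[0,0,0],"travel":[0.02,-0.06,0.44],"gripper":-1},{"delta_rot":[0,0,0],"travel":[0.02,-0.06,0.44],"gripper":-1}]'

```text
clock: 4.18
tool_pos: [0.6287, -0.1917, 0.0519]
eef_rot: [0.001, 1.0, 0.0, -0.001]
contact_force: [0.1, 0.6, 0.1]
opening: 0.009
```

Call:
play_rows --commands '[{"delta_rot":[0,0,0],"travel":[0,0,0.02],"gripper":-1},{"delta_rot":[0,0,0],"travel":[0,0,0.04],"gripper":-1},{"delta_rot":[0,0,0],"travel":[0,0,0.04],"gripper":-1}]'

```text
clock: 4.55
tool_pos: [0.6303, -0.1918, 0.0471]
eef_rot: [0.001, 1.0, 0.0, 0.001]
contact_force: [1.3, 0.1, 2.9]
opening: 0.003
```

Run:
```python
from h import *
s=viewer.snapshot('side'); cv2.imwrite('pics/c3.png',cv2.resize(s['color'][80:220,140:300,::-1],None,fx=4,fy=4))
```

```text
(no output)
```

View pics/c3.png

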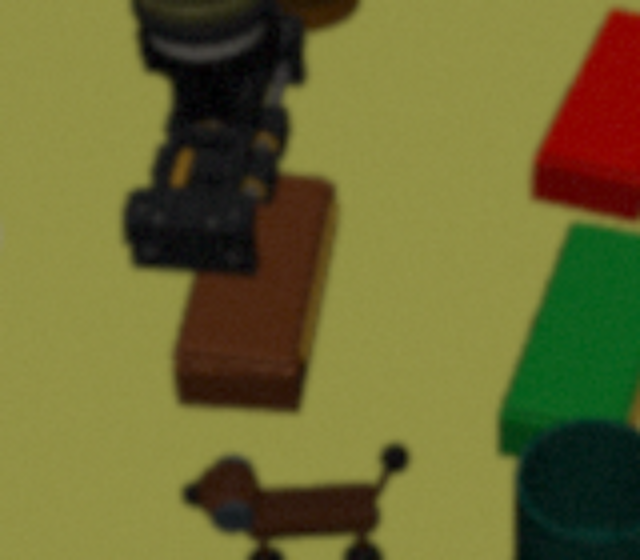

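The lid is almost shut (seam near crop (240,355)) and the catch has started to resist. I'll press on.

Call:
play_rows --commands '[{"delta_rot":[0,0,0],"travel":[0,0,0.015],"gripper":-1},{"delta_rot":[0,0,0],"travel":[0,0,0.03],"gripper":-1},{"delta_rot":[0,0,0],"travel":[0,0,0.03],"gripper":-1}]'

```text
clock: 4.97
tool_pos: [0.6286, -0.1921, 0.0416]
eef_rot: [0.001, 1.0, -0.0, -0.001]
contact_force: [0.6, -0.7, 0.1]
opening: 0.008
```

Call:
play_rows --commands '[{"delta_rot":[0,0,0],"travel":[0,0,0.012],"gripper":-1},{"delta_rot":[0,0,0],"travel":[0,0,0.012],"gripper":-1}]'

```text
clock: 5.22
tool_pos: [0.6286, -0.1921, 0.0414]
eef_rot: [0.001, 1.0, -0.0, -0.001]
contact_force: [-3.8, 0.6, 11.1]
opening: 0.002
```

Firm contact at z=0.0414 (11 N) means the lid is fully down. Retracting now.

Call:
play_rows --commands '[{"delta_rot":[0,0,0],"travel":[0,0,-0.3],"gripper":-1},{"delta_rot":[0,0,0],"travel":[0,0,-0.7],"gripper":-1},{"delta_rot":[0,0,0],"travel":[0,0,-1],"gripper":-1},{"delta_rot":[0,0,0],"travel":[0.9,0.5,-1],"gripper":-1},{"delta_rot":[0,0,0],"travel":[0.9,0.5,-1],"gripper":-1},{"delta_rot":[0,0,0],"travel":[0.9,0.5,-1],"gripper":-1},{"delta_rot":[0,0,0],"travel":[0.9,0.5,-1],"gripper":-1},{"delta_rot":[0,0,0],"travel":[0.9,0.5,-1],"gripper":-1}]'

```text
clock: 6.22
tool_pos: [0.4956, -0.1174, 0.1904]
eef_rot: [0.001, 1.0, -0.0, 0.001]
contact_force: [-0.1, -0.2, 0.8]
opening: 0.01
```

Run:
```python
from h import *
s=viewer.snapshot('side'); P=cloud(s)
for n,x,y in(('long',.622,-.19),('short',.59,.2)):
    m=(abs(P[...,0]-x)<.02)&(abs(P[...,1]-y)<.03)&(P[...,2]>.02); Q=P[m]
    c=np.linalg.lstsq(np.c_[Q[:,:2],np.ones(len(Q))],Q[:,2],rcond=None)[0]; print(n,m.sum(),'slope',np.arctan(c[0]),Q[:,2].mean())
cv2.imwrite('pics/c4.png',s['color'][...,::-1])
```

```text
long 281 slope -0.015978793014614145 0.04125728752053664
short 720 slope 0.5808071293183406 0.05983369000543998
```

View pics/c4.png

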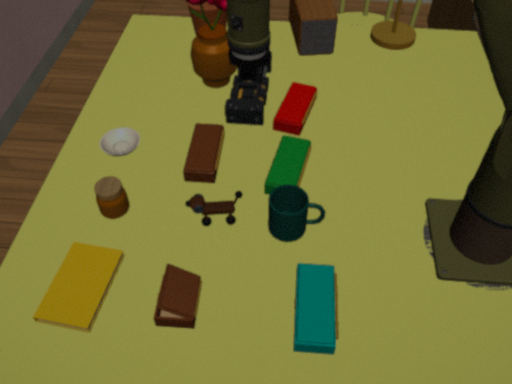

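The long case at (205,152) is shut flat, and the short case at (178,296) is still open. Nothing else has moved, and the arm is clear of everything.

```bash
python3 -c "
from plant import r
print(r.finish_job())"
```

```text
the job is handed in; nothing more can be done
None
```

The long spectacle case is shut and its catch is holding. I pressed the lid down near its free edge with closed fingers, then backed the arm off and handed the job in at about 6.3 s.

- **Catch:** it resisted with about 3 N, then the force dropped to zero as it snapped. A last light press read 11 N with the fingers at 41.4 mm, so the lid was fully down.
- **Long case after the arm left:** the lid slope measured about -0.02 rad, which is flat within measurement error. Its mean height was 41.3 mm, against 41 mm when shut.
- **Short case:** its lid is still open at about 0.58 rad, unchanged from the start.
- **Everything else:** in the last picture the coloured look-alikes and other objects had not moved. No check failed or disagreed.

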